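# Put the plaster masters away in the airtight slide-out tub

### The job

Draw the metal tub out from under its wooden hood by the upright post, put every plaster master (the small pale grey cones, knob and dome) in it, and lay the square white lid on its black gasket. Then press the lid down round its edge, corner by corner and with no more than moderate pressure, until it is flush on the rim all round, and push the tub fully home under the hood, leaving the rock, the loupe and the gold nugget where they are.

Things in the scene. Friction and masses are not known exactly. Their poses are not given: they have to be found in the camera images.
- tub (a joint): travel of the tub along its runners in m: 0 = fully home under the hood, 0.16 = fully drawn out. It moves along the +x axis of tub_floor (outward), slides with about 4 N of friction and stays where it is left.
- tub_floor (a point): centre of the inner floor of the open square aluminium tub; x points outward along the runners, z up. It moves with the tub. Inside 130 x 130 mm and 50 mm deep (rim 50 mm above this point), walls 4 mm, rim flange 148 x 148 mm. On the rim lies a black rubber gasket in four corner pieces, each standing 5 mm proud; a piece sinks flush when about 15 N presses on it and then stays down.
- rack: fixed wooden rack that carries the runners and the hood; origin on the bench under the centre of the tub when home, +x outward along the runners. The hood is 192 mm wide (y), spans x = -92 to +32 mm, underside 95 mm and top 107 mm above the bench. With the tub drawn out the flange stands 54 mm clear of it. It clears the handle of a seated lid by 3 mm; an unseated lid does not pass.
- pull_post (a point): upright steel post, 20 mm in diameter, fixed to the tub's outer side, 122 mm outward (+x) of the tub's centre and 48 mm outside its flange; its top is 18 mm above this point and it stands free for 40 mm below it. It moves with the tub and is never under the hood.
- lid_grip (a point): middle of the bar handle on the loose square white lid: the bar is 14 mm wide (the lid's x), 60 mm long (its y), 20 mm high, its top 9 mm above this point. Fits any quarter turn. Mass about 0.15 kg. Standing on the raised gasket this point is 71 mm above the tub's inner floor, fully seated 66 mm.
- lid_corner0 (a point): point on the top of the lid plate near its corner at +x +y, 66 mm along x and 66 mm along y from the lid's middle, straight above a gasket piece when the lid is on; fully seated it is 55 mm above the tub's inner floor, unseated 60 mm
- lid_corner1 (a point): point on the top of the lid plate near its corner at -x +y, 66 mm along x and 66 mm along y from the lid's middle, straight above a gasket piece when the lid is on; fully seated it is 55 mm above the tub's inner floor, unseated 60 mm
- lid_corner2 (a point): point on the top of the lid plate near its corner at -x -y, 66 mm along x and 66 mm along y from the lid's middle, straight above a gasket piece when the lid is on; fully seated it is 55 mm above the tub's inner floor, unseated 60 mm
- lid_corner3 (a point): point on the top of the lid plate near its corner at +x -y, 66 mm along x and 66 mm along y from the lid's middle, straight above a gasket piece when the lid is on; fully seated it is 55 mm above the tub's inner floor, unseated 60 mm
- cone_a_mid (a point): middle (17 mm up) of a plaster master: pale grey blunt cone, 31 mm across at its foot, 34 mm high, standing on the bench
- cone_b_mid (a point): middle (17 mm up) of a second plaster master of the same shape: blunt cone, 31 mm across, 34 mm high
- knob_mid (a point): middle (12 mm up) of a plaster master: pale grey rounded knob, 36 mm across, 24 mm high
- dome_mid (a point): middle (10 mm up) of a plaster master: pale grey low dome, 44 mm across, 20 mm high
- stray_pumice: pale rough rock, 66 x 79 x 55 mm; origin under its middle; to be left alone
- stray_loupe: black folding loupe, 33 x 50 x 17 mm; origin under its middle; to be left alone
- stray_nugget: spiky gold nugget, 31 x 41 x 32 mm; origin under its middle; to be left alone
- lid: the lid itself: origin in the middle of the underside of its plug, 26 mm below the handle's middle; axes as those of lid_grip. Plate 148 x 148 x 5 mm; under it a square plug, 122 x 122 mm and 10 mm deep, enters the tub's mouth with 4 mm of play each side
There are look-alikes about, which are no part of the job. Leave any green look-alike of the part that bears cone_b_mid alone.

How it is judged:
By the outcome, as a careful person would: the job done as asked, in the order asked, and still so for the second after the job is handed in, with the robot touching nothing.
Of cone_a, cone_b, knob, dome only 2 to 4 are there at a start; the rules pass over those that are not, and their reading is None.
At some moment in a run one of cone_a, cone_b, knob, dome may be knocked a few centimetres aside while the robot is not near it.
Once in a run the grip may slacken for a moment while it holds something.
It also fails if it takes over 208 s, if anything falls off the work surface, if the arm or the gripper's body presses on something with over 40 N, if the wrist force passes 120 N, or if a joint passes its speed limit or range.

### The arm

A 7-joint arm with a two-finger parallel gripper is mounted at the origin on the work surface; the furniture and walls round the work are solid. World frame = base frame: x ahead of the robot, y to its left, z up, the work surface at z = 0. Lengths are in m, angles in rad, forces in N, time in s.
With the tool pointing down it reaches from about 0.425 to 1.025 m from the base axis. Payload 9.4 kg.
Tool frame: the origin (TCP) lies midway between the tips of the shut fingers; the grasp point (between the pads) lies 19 mm behind it; z points along the fingers, y is the line along which they close (so a half turn about z gives the same grasp; the last joint's range is limited). The gripper opens to 93 mm and grips with 3 to 60 N. Pads are 15 mm wide; open, the fingers measure 128 mm over their backs; the gripper's body (75 mm by 188 mm) begins 65 mm behind the grasp point.
Start: joints at [-1.276, 0.599, -0.003, 1.599, 0.002, 0.943, -0.08], TCP at [0.263, 0.675, 0.219] pointing down, gripper open.
Joint ranges: [-2.57, 2.57], [-0.35, 1.97], [-1.29, 1.29], [0.11, 2.56], [-1.05, 4.19], [0.11, 1.86], [-2.63, 2.63]. Speed limits (rad/s): [2.22, 2.22, 3.01, 3.01, 3.14, 3.14, 3.14].

### API

Orientations are given as a rotation vector (axis times angle).
In Python, from plant import ctrl, camera, hand_in gives the robot as it stands.
- The arm moves only by the tool apply_moves, never from a script. Its argument "motion" is a list of rows, each a list of 7 numbers: the gripper's target within -1 to 1 (fully open at 1, half-way at 0, shut at -1), then the shift along the world's x, y, z in cm, then the turn, a rotation vector about the world's x, y, z in rad. In form: [[grip, tx, ty, tz, ax, ay, az], ...]. A call has 1 to 10 rows; each row shifts and turns the commanded pose from where the row before left it; what a row does not reach is not made up. A row lasts 1/10 s, in which the tool goes at most 50 mm and 8.59 degrees, less where a joint would pass 70% of its speed; a pose out of reach is approached as far as the arm can. A call with a gripper value outside its range is refused whole. The fingers move at their own pace and stop on an object; the grip force is fixed at half the most. Time passes only in rows, so rows that do not move let the fingers close. It gives the time, the measured TCP pose, the force, the opening and the grip force at its end, in the units of the state.
- ctrl.get_obs(): the state, without advancing time (a new reading comes with each control period).
- camera(name): name is "scene" or "side" or "wrist"; returns a dict with "color" (480x640x3 uint8, blue, green, red), "mtx" (3x3 intrinsics, pixels), "rvec" (rotation vector, rad) and "tvec" (3), from world to camera coordinates, as OpenCV has them; the wrist camera has in their place "T_tool_cam" (4x4, takes a point from camera to tool coordinates, whose origin is the TCP and whose axes are the flange's). Camera axes: x right, y down, z forward; pixel columns grow to the right and rows downward; lengths in m; the calibration is good to about 2 mm. A picture is of the moment at which its call begins: read the wrist's pose just before it. There is no depth.
- hand_in(): hands the job in; it is judged then, once.
The state is a dict: "t": time; "joint_pos": joint angles; "qvel": joint speeds; "joint_efforts": joint torques, N m; "tcp_pos": TCP position; "orientation": TCP orientation; "force": force on the tool from outside, world axes, zero at the start; "ft_torque": the same for the moment, N m; "width": finger opening in m; "grasp_force": force on a finger pad.
Only numpy, scipy, OpenCV 4.12 (cv2) and the standard library are available. Lean on these libraries where they do the work, as an engineer would, in place of code of your own. Each camera call takes 0.05 s, during which the arm holds its last target. There are 200 camera calls.

## Working session

There is one attempt and no reset: what is moved stays moved. The work goes in short steps, Python scripts to look and compute and a tool call to move; the robot and the scene stay as the last step left them, time stands still between calls to the robot, and variables do not carry over. Pictures are saved under pics/ and viewed, at most 16 in all, crops included, and the job is handed in when it is done.

Besides the shell and the picture viewer there is one more tool, called after "Emit:" as name(argument=value, ...) on one line, values as JSON. apply_moves: Moves the arm, as the interface text tells. Its arguments: {"type":"object","properties":{"motion":{"type":"array","items":{"type":"array","items":{"type":"number"}}}},"required":["motion"]}

```bash
ls; mkdir -p pics; cat > h.py <<'E'
import numpy as np, cv2
from plant import ctrl, camera, hand_in
from scipy.spatial.transform import Rotation as R
def cam(name):
    o=ctrl.get_obs(); c=camera(name)
    if name=="wrist":
        T=np.eye(4);T[:3,:3]=R.from_rotvec(o["orientation"]).as_matrix();T[:3,3]=o["tcp_pos"]
        W=T@np.array(c["T_tool_cam"]); Rc=W[:3,:3].T; t=-Rc@W[:3,3]
    else:
        Rc=cv2.Rodrigues(np.array(c["rvec"],float))[0]; t=np.array(c["tvec"],float).ravel()
    return dict(img=c["color"],K=np.array(c["mtx"]),R=Rc,t=t)
def ray(c,u,v):
    d=c["R"].T@np.linalg.inv(c["K"])@np.array([u,v,1.0]); return -c["R"].T@c["t"],d
def onz(c,u,v,z):
    o,d=ray(c,u,v); return o+d*(z-o[2])/d[2]
def proj(c,p):
    q=c["K"]@(c["R"]@np.array(p,float)+c["t"]); return q[:2]/q[2]
E
python3 - <<'E'
from h import *
o=ctrl.get_obs(); print({k:np.round(v,3).tolist() for k,v in o.items()})
for n in("scene","side","wrist"):
    c=cam(n); cv2.imwrite(f"pics/{n}0.png",c["img"]); print(n,(-c["R"].T@c["t"]).round(3),c["R"][2].round(2))
E
```

```text
pics
{'t': 0.0, 'joint_pos': [-1.276, 0.6, -0.003, 1.6, 0.002, 0.943, -0.08], 'qvel': [-0.0, -0.0, -0.001, -0.001, 0.0, 0.001, -0.001], 'joint_efforts': [-0.0, -76.506, 1.497, -25.234, -0.052, 0.017, 0.0], 'tcp_pos': [0.263, 0.675, 0.218], 'orientation': [-0.58, -3.087, 0.002], 'force': [0.245, 0.484, 0.244], 'ft_torque': [0.014, 0.018, -0.054], 'grasp_force': 0.0, 'width': 0.093}
scene [-0.159  0.731  0.686] [ 0.55 -0.64 -0.54]
side [ 0.032 -0.877  0.462] [ 0.42  0.83 -0.37]
wrist [0.186 0.706 0.383] [ 0.27 -0.11 -0.96]
```

View pics/scene0.png

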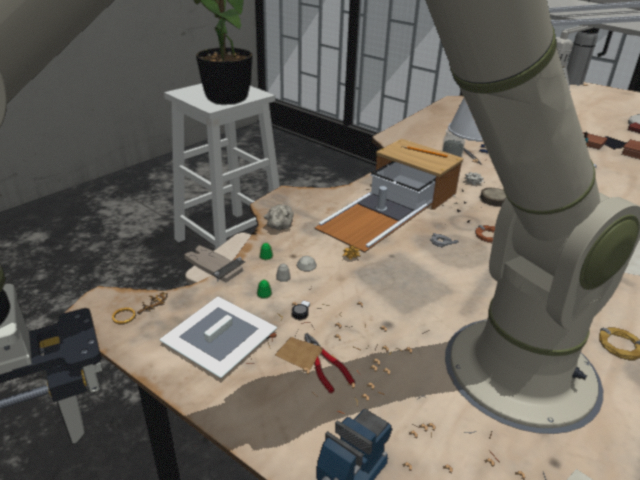

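View pics/side0.png

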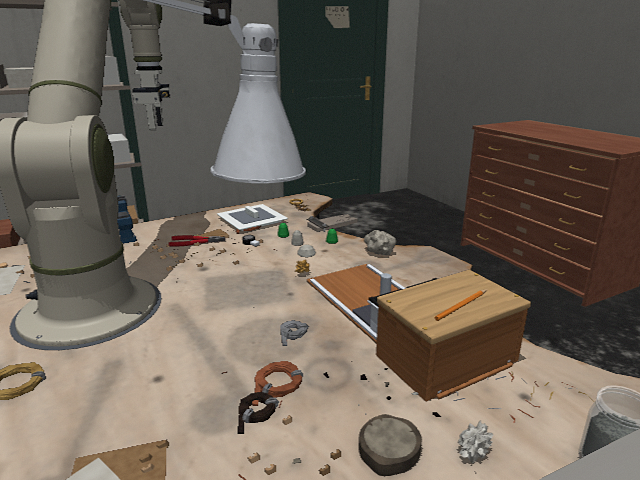

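The scene picture shows the lid at (220,335), a grey cone at (283,272) and a pale dome or knob at (307,263). Green cone look-alikes are at (266,250) and (264,288), and the rock is at (279,217). The loupe is at (300,311), the nugget at (352,253), and the tub with its post at (381,200) under the hood. The grey, non-green pieces are the masters; I'll confirm that in a crop.

```bash
python3 - <<'E'
from h import *
s=cam("scene"); d=cam("side"); 
a=cv2.resize(s["img"][190:340,230:390],None,fx=3.75,fy=3.75,interpolation=cv2.INTER_CUBIC)[:560]
cv2.imwrite("pics/crop1.png",a)
a=cv2.resize(d["img"][195:355,220:420],None,fx=3.7,fy=3.7,interpolation=cv2.INTER_CUBIC)
cv2.imwrite("pics/crop2.png",a)
for n,u,v,z in [("cone",283,272,.017),("dome",307,263,.01),("nug",352,253,.015),("loupe",300,311,.01),("rock",279,217,.02),("lidc",219,336,.02),("posttop",382,187,.06),("green",266,250,.017),("green2",264,288,.017)]: print(n,onz(s,u,v,z).round(3))
for n,u,v,z in [("cone",297,238,.017),("dome",306,251,.01),("posttop",385,274,.06)]: print(n,onz(d,u,v,z).round(3))
E
```

```text
cone [0.476 0.099 0.017]
dome [0.467 0.034 0.01 ]
nug [ 0.416 -0.057  0.015]
loupe [0.372 0.158 0.01 ]
rock [ 0.635 -0.049  0.02 ]
lidc [0.422 0.313 0.02 ]
posttop [ 0.505 -0.285  0.06 ]
green [0.559 0.067 0.017]
green2 [0.466 0.163 0.017]
cone [0.473 0.085 0.017]
dome [0.465 0.019 0.01 ]
posttop [ 0.503 -0.242  0.06 ]
```

View pics/crop1.png

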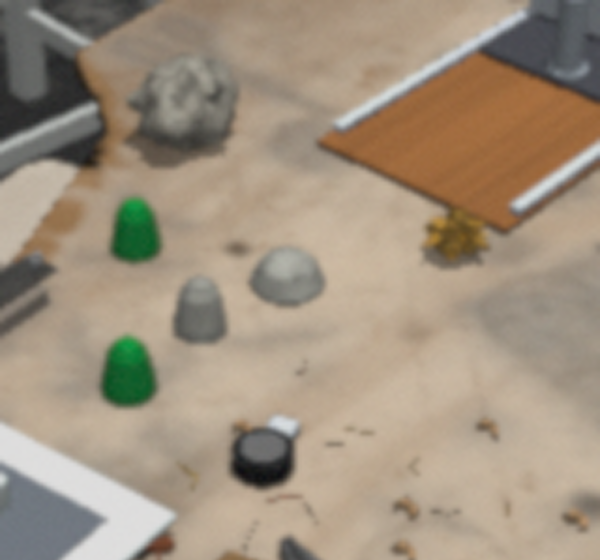

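View pics/crop2.png

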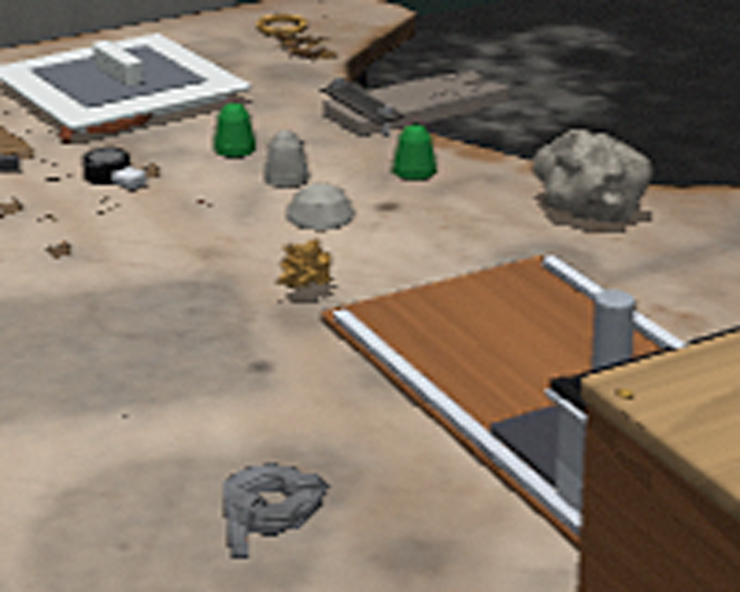

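The crops confirm it: in scene pixels the grey cone is at (283,272) and the low grey dome at (307,263), and both green cones are look-alikes to leave alone. No knob or second grey cone is visible. Next I'll measure the tub axis, post and lid.

```bash
cat >> h.py <<'E'
def tri(c1,p1,c2,p2):
    o1,d1=ray(c1,*p1);o2,d2=ray(c2,*p2)
    s=np.linalg.lstsq(np.c_[d1,-d2],o2-o1,rcond=None)[0]; a=o1+d1*s[0];b=o2+d2*s[1]
    return (a+b)/2,np.linalg.norm(a-b)
E
python3 - <<'E'
from h import *
s=cam("scene"); d=cam("side")
f1=lambda x,y:(230+x/3.75,190+y/3.75); f2=lambda x,y:(220+x/3.7,195+y/3.7)
for n,a,b in [("cone",(200,308),(287,159)),("conetop",(200,275),(287,130)),("dome",(288,277),(320,206)),("boardL",(320,143),(545,256)),("boardR",(505,230),(325,315)),("railL",(340,127),(548,257)),("railR",(515,210),(338,312)),("nug",(455,232),(304,265)),("green1",(135,230),(415,152)),("green2",(128,370),(234,130)),("rock",(187,95),(593,173))]:
    p,e=tri(s,f1(*a),d,f2(*b)); print(n,p.round(4),round(e,4))
p,e=tri(s,(382,187),d,f2(616,297)); print("post",p.round(4),e)
# lid white mask
for nm,c,roi in(("scene",s,(150,285,290,390)),("side",d,(205,195,300,235))):
    x0,y0,x1,y1=roi; im=c["img"][y0:y1,x0:x1]; m=((im.min(2)>190)*255).astype(np.uint8)
    k=max(cv2.findContours(m,0,1)[0],key=cv2.contourArea); h=cv2.convexHull(k)
    q=cv2.approxPolyDP(h,5,True)[:,0]+[x0,y0]; print(nm,q.tolist()); print(np.array([onz(c,*p,.015) for p in q]).round(3).tolist())
E
```

```text
cone [0.479  0.0945 0.0123] 0.0001
conetop [0.4793 0.0936 0.0339] 0.0009
dome [0.4716 0.0305 0.0045] 0.0014
boardL [ 0.5597 -0.0951  0.0021] 0.0042
boardR [ 0.4118 -0.0979  0.0014] 0.001
railL [ 0.5538 -0.1083  0.0096] 0.0018
railR [ 0.4141 -0.1102  0.0087] 0.0005
nug [ 0.4189 -0.0585  0.015 ] 0.0018
green1 [0.5611 0.0659 0.0119] 0.0002
green2 [0.4686 0.1597 0.012 ] 0.0001
rock [ 0.629  -0.0464  0.0269] 0.0024
post [ 0.4902 -0.2643  0.0719] 0.0025474141199055356
scene [[217, 297], [275, 327], [222, 375], [160, 339]]
[[0.514, 0.243, 0.015], [0.371, 0.226, 0.015], [0.353, 0.365, 0.015], [0.496, 0.385, 0.015]]
side [[286, 218], [238, 228], [217, 213], [262, 204]]
[[0.508, 0.232, 0.015], [0.367, 0.221, 0.015], [0.352, 0.36, 0.015], [0.493, 0.375, 0.015]]
```

View pics/wrist0.png

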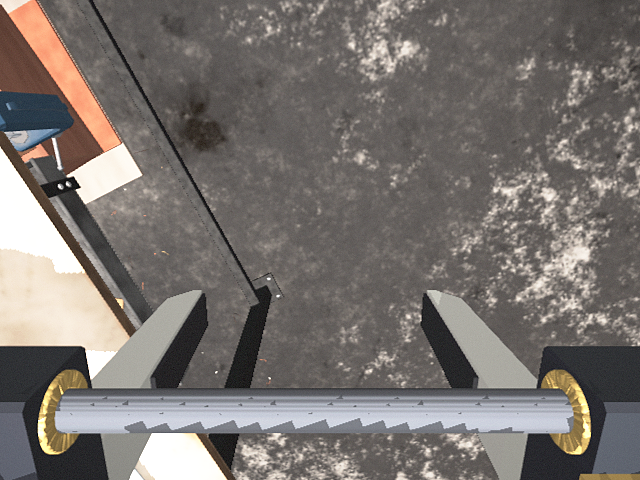

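The wrist picture shows only the floor and the table edge. The tub's outward direction is about +y, with the post near (0.490, -0.264) and its top at z≈0.072. I'll move over the work area for a close look.

Emit:
apply_moves(motion=[[1,3.4,-3.75,0.5,0,0,-0.12],[1,3.4,-3.75,0.5,0,0,-0.12],[1,3.4,-3.75,0.5,0,0,-0.12],[1,3.4,-3.75,0.5,0,0,-0.12],[1,3.4,-3.75,0.5,0,0,-0.12],[1,3.4,-3.75,0.5,0,0,-0.12],[1,3.4,-3.75,0.5,0,0,-0.12],[1,3.4,-3.75,0.5,0,0,-0.12],[1,3.4,-3.75,0.5,0,0,-0.12],[1,3.4,-3.75,0.5,0,0,-0.12]])

```text
t: 1.35
tcp_pos: [0.5987, 0.3053, 0.2683]
orientation: [-2.228, -2.215, -0.001]
force: [0.8, 0.9, 0.6]
width: 0.0932
grasp_force: 0.0
```

Emit:
apply_moves(motion=[[1,-1.5,-4,0,0,0,0],[1,-1.5,-4,0,0,0,0],[1,-1.5,-4,0,0,0,0],[1,-1.5,-4,0,0,0,0],[1,-1.5,-4,0,0,0,0],[1,-1.5,-4,0,0,0,0],[1,-1.5,-4,0,0,0,0],[1,0,0,0,0,0,0],[1,0,0,0,0,0,0],[1,0,0,0,0,0,0]])

```text
t: 2.35
tcp_pos: [0.4932, 0.0279, 0.2679]
orientation: [2.221, 2.221, 0.001]
force: [-0.4, 0.2, -0.2]
width: 0.093
grasp_force: 0.0
```

```bash
python3 - <<'E'
from h import *
o=ctrl.get_obs(); print(o["t"],o["tcp_pos"],R.from_rotvec(o["orientation"]).as_matrix().round(3).tolist(),o["joint_pos"])
w=cam("wrist"); cv2.imwrite("pics/w1.png",w["img"]); np.savez("w1.npz",**w)
for p in [(.479,.0945,.017),(.4716,.0305,.01),(.49,-.264,.072)]: print(proj(w,p).round(0))
E
```

```text
2.35 [0.49316883 0.02787377 0.26790438] [[-0.0, 1.0, 0.001], [1.0, 0.0, 0.0], [0.0, 0.001, -1.0]] [-0.48780468  0.27209356  0.4041641   2.07752111 -0.14585388  0.817623
  0.00317855]
[300. 129.]
[293. 194.]
[311. 475.]
```

View pics/w1.png

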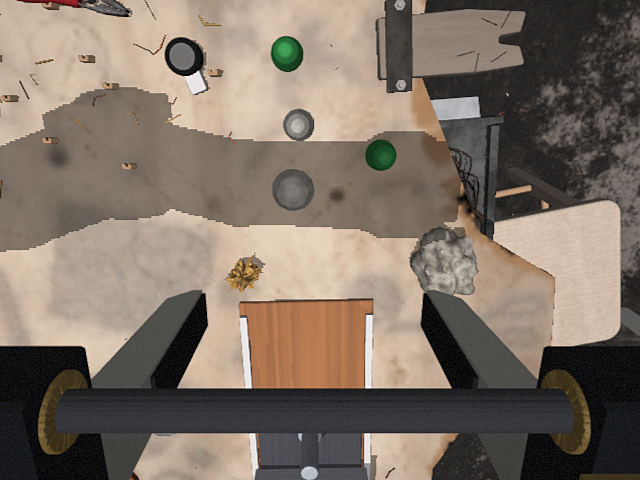

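The wrist view has the post top at (310,473), against a predicted (311,475). The cone is at (298,124), the dome at (293,190), the nugget at (243,272) and the rock at (445,262).

```bash
python3 - <<'E'
from h import *
w=dict(np.load("w1.npz"))
for n,u,v,z in [("cone",298,124,.02),("dome",293,190,.01),("post",310,473,.072),("rl1",247,330,.012),("rl2",253.5,380,.012),("rl3",260,470,.012),("rr1",369,320,.012),("rr2",369,470,.012),("b1",240,303,.002),("b2",373,299,.002),("nug",243,272,.015)]: print(n,onz(w,u,v,z).round(4))
E
```

```text
cone [0.4774 0.0988 0.02  ]
dome [0.4713 0.0342 0.01  ]
post [ 0.4885 -0.262   0.072 ]
rl1 [ 0.418  -0.1231  0.012 ]
rl2 [ 0.4226 -0.188   0.012 ]
rl3 [ 0.4253 -0.3191  0.012 ]
rr1 [ 0.5536 -0.1106  0.012 ]
rr2 [ 0.5618 -0.319   0.012 ]
b1 [ 0.4099 -0.0949  0.002 ]
b2 [ 0.5585 -0.0899  0.002 ]
nug [ 0.4174 -0.0527  0.015 ]
```

Emit:
apply_moves(motion=[[1,0,-4.85,0,0,0,0.035],[0.4,-0.1,-4.85,0,0,0,0],[0.3,-0.1,-4.85,0,0,0,0],[0.3,-0.1,-4.85,0,0,0,0],[0.3,-0.1,-4.85,0,0,0,0],[0.3,0,-4.85,0,0,0,0],[0.3,0,0,-3.5,0,0,0],[0.3,0,0,-3.5,0,0,0],[0.3,0,0,-3.5,0,0,0],[0.3,0,0,0,0,0,0]])

```text
t: 3.4
tcp_pos: [0.4875, -0.2621, 0.1589]
orientation: [-2.177, -2.256, 0.004]
force: [0.1, 0.2, 0.2]
width: 0.0609
grasp_force: 0.0
```

Emit:
apply_moves(motion=[[0.3,0,0,-2.5,0,0,0],[0.3,0,0,-2.5,0,0,0],[0.3,0,0,-2.5,0,0,0],[0.3,0,0,-2.5,0,0,0],[0.3,0,0,-2.5,0,0,0],[0.3,0,0,0,0,0,0],[-0.6,0,0,0,0,0,0],[-1,0,0,0,0,0,0],[-1,0,0,0,0,0,0],[-1,0,0,0,0,0,0]])

```text
t: 4.4
tcp_pos: [0.4892, -0.2642, 0.0388]
orientation: [2.182, 2.258, 0.001]
force: [0.8, 0.8, -0.6]
width: 0.033
grasp_force: 0.0
```

Emit:
apply_moves(motion=[[-1,0,0,0,0,0,0],[-1,0,0,0,0,0,0],[-1,0,0,0,0,0,0]])

```text
t: 4.7
tcp_pos: [0.4882, -0.2642, 0.0382]
orientation: [-2.183, -2.259, 0.0]
force: [-2.8, 1.3, 5.5]
width: 0.0195
grasp_force: 30.0
```

Emit:
apply_moves(motion=[[-1,-0.05,1.5,0,0,0,0],[-1,-0.07,2,0,0,0,0],[-1,-0.07,2,0,0,0,0],[-1,-0.07,2,0,0,0,0],[-1,-0.07,2,0,0,0,0],[-1,-0.07,2,0,0,0,0],[-1,-0.07,2,0,0,0,0],[-1,-0.05,1.5,0,0,0,0],[-1,-0.03,0.8,0,0,0,0],[-1,0,0.2,0,0,0,0]])

```text
t: 5.7
tcp_pos: [0.4846, -0.1097, 0.0381]
orientation: [2.183, 2.246, -0.004]
force: [1.2, -27.7, -4.4]
width: 0.0197
grasp_force: 30.0
```

Emit:
apply_moves(motion=[[-1,0,0.2,0,0,0,0],[-1,0,0,0,0,0,0],[-1,0,0,0,0,0,0]])

```text
t: 6.0
tcp_pos: [0.4846, -0.1088, 0.0381]
orientation: [2.185, 2.245, -0.004]
force: [0.9, -24.0, -3.2]
width: 0.0194
grasp_force: 30.0
```

Emit:
apply_moves(motion=[[-1,0,-0.5,0,0,0,0],[-0.2,0,0,0,0,0,0],[0.1,0,0,0,0,0,0],[0.1,0,0,0,0,0,0],[0.1,0,0,0,0,0,0],[0.1,0,0,3,0,0,0],[0.1,0,0,4,0,0,0],[0.1,0,1,5,0,0,0],[0.1,0,2,5,0,0,0],[0.1,0,3,5,0,0,0]])

```text
t: 7.0
tcp_pos: [0.4825, -0.0532, 0.2481]
orientation: [2.185, 2.257, -0.0]
force: [1.7, 1.0, -0.2]
width: 0.0516
grasp_force: 0.0
```

Emit:
apply_moves(motion=[[1,0,2,0,0,0,0],[1,0,2,1,0,0,0],[1,0,0,0,0,0,0],[1,0,0,0,0,0,0]])

```text
t: 7.4
tcp_pos: [0.4828, -0.0128, 0.256]
orientation: [-2.182, -2.26, 0.0]
force: [0.8, -0.3, -0.6]
width: 0.0782
grasp_force: 0.0
```

```bash
python3 - <<'E'
from h import *
o=ctrl.get_obs(); print(o["t"],o["tcp_pos"],o["force"])
w=cam("wrist"); cv2.imwrite("pics/w2.png",w["img"]); np.savez("w2.npz",**w)
s=cam("scene"); cv2.imwrite("pics/s2.png",s["img"]); np.savez("s2.npz",**s)
E
```

```text
7.4 [ 0.48281061 -0.01278463  0.25598844] [ 0.82708567 -0.28735777 -0.55281352]
```

View pics/w2.png

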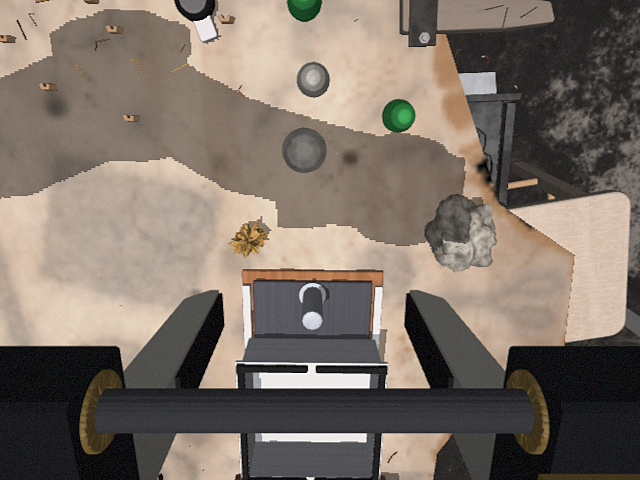

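The tub is drawn out, with the post top at (313,320) and the flange's front corners near (237,363) and (386,363).

```bash
python3 - <<'E'
from h import *
w=dict(np.load("w2.npz")); s=dict(np.load("s2.npz"))
for n,u,v,z in [("cone",313,79,.02),("dome",304,149,.01),("post",313,320,.072),("fl",237,364,.072),("fr",386,363,.072),("fl",237,364,.067),("fr",386,363,.067),("bl",240,476,.072),("br",383,476,.072)]: print(n,onz(w,u,v,z).round(4))
print(proj(s,(.4846,-.107,.072)),proj(s,(.4846,-.103,.072)),proj(s,(.4846,-.112,.072)))
cv2.imwrite("pics/s2c.png",cv2.resize(s["img"][150:290,260:480],None,fx=3.5,fy=3.5,interpolation=cv2.INTER_CUBIC))
E
```

```text
cone [0.4772 0.0969 0.02  ]
dome [0.4708 0.0347 0.01  ]
post [ 0.4848 -0.1137  0.072 ]
fl [ 0.4143 -0.1627  0.072 ]
fr [ 0.5557 -0.1564  0.072 ]
fl [ 0.4134 -0.1661  0.067 ]
fr [ 0.5568 -0.1597  0.067 ]
bl [ 0.4151 -0.2971  0.072 ]
br [ 0.5643 -0.2916  0.072 ]
[343.67969279 211.42817361] [342.56574032 212.07003718] [345.06561475 210.62960022]
```

View pics/s2c.png

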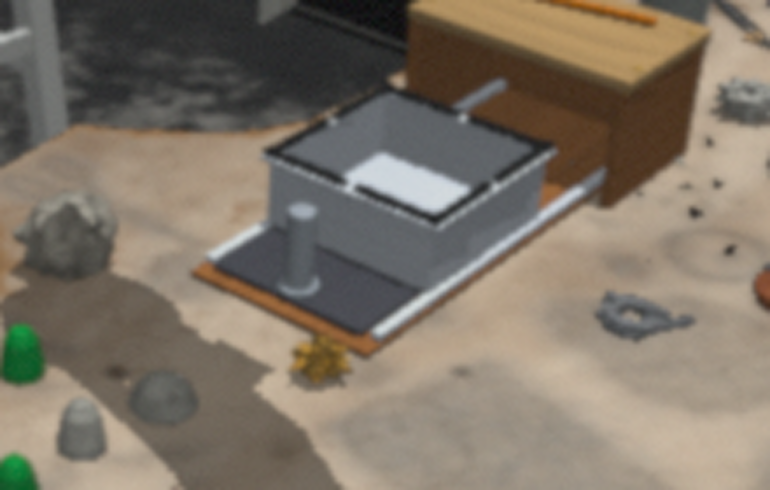

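Emit:
apply_moves(motion=[[0.4,-0.2,4,0,0,0,0],[0.3,-0.2,4,-2,0,0,0],[0.3,-0.1,3,-4,0,0,0],[0.3,0,0,-4.5,0,0,0],[0.3,0,0,-4.5,0,0,0],[0.3,0,0,-4,0,0,0],[0.3,0,0,-3,0,0,0],[0.3,0,0,-2,0,0,0],[0.3,0,0,-1,0,0,0],[0.3,0,0,0,0,0,0]])

```text
t: 8.5
tcp_pos: [0.4776, 0.0956, 0.0049]
orientation: [-2.185, -2.256, 0.004]
force: [0.3, 0.6, -0.4]
width: 0.0605
grasp_force: 0.0
```

Emit:
apply_moves(motion=[[0.3,0,0,0,0,0,0],[-0.4,0,0,0,0,0,0],[-1,0,0,0,0,0,0],[-1,0,0,0,0,0,0],[-1,0,0,0,0,0,0],[-1,0,0,0,0,0,0],[-1,0,0,0,0,0,0]])

```text
t: 9.2
tcp_pos: [0.4783, 0.0971, 0.0063]
orientation: [2.183, 2.259, 0.001]
force: [0.1, -0.2, 4.9]
width: 0.0267
grasp_force: 29.8
```

Emit:
apply_moves(motion=[[-1,0,0,2,0,0,0],[-1,0,0,4,0,0,0],[-1,0,0,4,0,0,0],[-1,0,-2,4,0,0,0],[-1,0.1,-4,0,0,0,0],[-1,0.2,-4,0,0,0,0],[-1,0.2,-4,0,0,0,0],[-1,0.2,-4,0,0,0,0],[-1,0.2,-4,0,0,0,0],[-1,0.1,-4,0,0,0,0]])

```text
t: 10.2
tcp_pos: [0.4879, -0.1646, 0.1461]
orientation: [-2.183, -2.259, 0.0]
force: [1.3, 0.3, -0.6]
width: 0.0265
grasp_force: 29.4
```

Emit:
apply_moves(motion=[[-1,0,-4,0,0,0,0],[-1,0,-4,0,0,0,0],[-1,0,-2.2,0,0,0,0],[-1,0,0,0,0,0,0],[-1,0,0,0,0,0,0]])

```text
t: 10.7
tcp_pos: [0.4876, -0.2649, 0.1458]
orientation: [-2.184, -2.257, 0.0]
force: [-0.5, 0.4, -0.5]
width: 0.0264
grasp_force: 29.4
```

Emit:
apply_moves(motion=[[-1,0,0,-4,0,0,0],[-1,0,0,-4,0,0,0],[-1,0,0,-2,0,0,0],[-1,0,0,-1,0,0,0],[-1,0,0,-0.6,0,0,0],[-1,0,0,-0.4,0,0,0],[-1,0,0,0,0,0,0],[-1,0,0,0,0,0,0]])

```text
t: 11.5
tcp_pos: [0.4886, -0.2651, 0.0269]
orientation: [2.182, 2.258, 0.001]
force: [-0.4, 0.3, -0.6]
width: 0.0268
grasp_force: 29.4
```

Emit:
apply_moves(motion=[[-0.3,0,0,0,0,0,0],[0,0,0,0,0,0,0],[0,0,0,0,0,0,0],[0,0,0,2,0,0,0],[0,0,0,4,0,0,0],[0,0,0,4,0,0,0],[0.2,0,2,4,0,0,0],[0.6,0,4.5,3,0,0,0],[1,0,4.8,3,0,0,0],[1,0,4.8,3,0,0,0]])

```text
t: 12.5
tcp_pos: [0.4877, -0.1173, 0.248]
orientation: [2.184, 2.258, 0.001]
force: [0.8, -0.6, 0.4]
width: 0.0742
grasp_force: 0.0
```

Emit:
apply_moves(motion=[[1,0,4.8,0,0,0,0],[1,0,4.8,0,0,0,0],[1,0,0,0,0,0,0],[1,0,0,0,0,0,0]])

```text
t: 12.9
tcp_pos: [0.488, -0.0216, 0.2469]
orientation: [-2.18, -2.262, -0.0]
force: [0.1, 0.1, -0.4]
width: 0.093
grasp_force: 0.0
```

```bash
python3 - <<'E'
from h import *
o=ctrl.get_obs(); print(o["t"],o["tcp_pos"],o["force"])
w=cam("wrist"); cv2.imwrite("pics/w3.png",w["img"]); np.savez("w3.npz",**w)
for p in [(.471,.0345,.01),(.488,-.265,.034)]: print(proj(w,p).round(0))
E
```

```text
12.9 [ 0.4879788  -0.02158707  0.24692459] [ 0.07656392  0.05721079 -0.3769048 ]
[299. 140.]
[306. 426.]
```

View pics/w3.png

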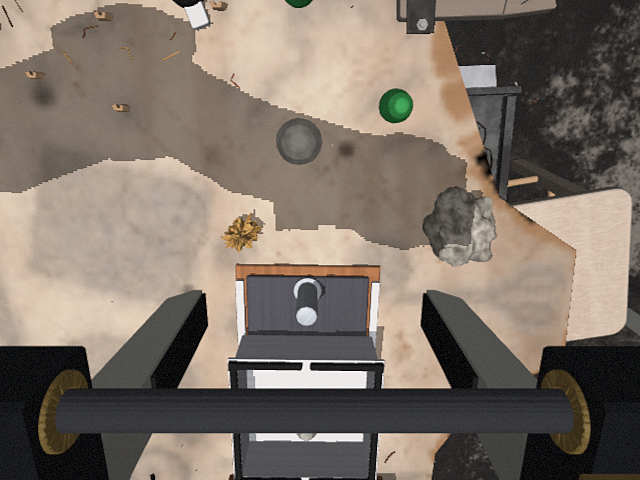

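The cone is in the tub (visible at (306,437)), and the dome is still at (299,140) as predicted. I'll grasp the dome.

Emit:
apply_moves(motion=[[0.6,-0.9,3,0,0,0,0],[0.6,-0.8,2.6,-2,0,0,0],[0.6,0,0,-4,0,0,0],[0.6,0,0,-4.5,0,0,0],[0.6,0,0,-4.5,0,0,0],[0.6,0,0,-4,0,0,0],[0.6,0,0,-3,0,0,0],[0.6,0,0,-1.5,0,0,0],[0.6,0,0,-0.7,0,0,0],[0.6,0,0,0,0,0,0]])

```text
t: 13.95
tcp_pos: [0.471, 0.0316, 0.0042]
orientation: [-2.186, -2.255, 0.002]
force: [0.1, 0.9, -0.6]
width: 0.0747
grasp_force: 0.0
```

Emit:
apply_moves(motion=[[0.6,0,0,0,0,0,0],[-0.2,0,0,0,0,0,0],[-1,0,0,0,0,0,0],[-1,0,0,0,0,0,0],[-1,0,0,0,0,0,0],[-1,0,0,0,0,0,0],[-1,0,0,0,0,0,0]])

```text
t: 14.65
tcp_pos: [0.4711, 0.0334, 0.0049]
orientation: [2.183, 2.259, 0.0]
force: [0.3, -0.3, -0.7]
width: 0.0369
grasp_force: 26.9
```

Emit:
apply_moves(motion=[[-1,0,0,1,0,0,0],[-1,0,0,2,0,0,0],[-1,0,0,3,0,0,0],[-1,0,0,4,0,0,0],[-1,0,0,3,0,0,0],[-1,0.1,-2,0,0,0,0],[-1,0.4,-4,0,0,0,0],[-1,0.4,-4,0,0,0,0],[-1,0.4,-4,0,0,0,0],[-1,0.4,-4,0,0,0,0]])

```text
t: 15.65
tcp_pos: [0.4878, -0.1481, 0.1356]
orientation: [-2.183, -2.259, -0.0]
force: [0.4, -0.3, 0.2]
width: 0.0373
grasp_force: 26.9
```

Emit:
apply_moves(motion=[[-1,0,-3,0,0,0,0],[-1,0,-2.6,0,0,0,0],[-1,0,0,0,0,0,0],[-1,0,0,0,0,0,0]])

```text
t: 16.05
tcp_pos: [0.4877, -0.2028, 0.1352]
orientation: [-2.185, -2.257, -0.0]
force: [0.1, 0.8, 0.4]
width: 0.0373
grasp_force: 26.9
```

Emit:
apply_moves(motion=[[-1,0,0,-4,0,0,0],[-1,0,0,-3.5,0,0,0],[-1,0,0,-2,0,0,0],[-1,0,0,-1,0,0,0],[-1,0,0,-0.5,0,0,0],[-1,0,0,0,0,0,0],[-1,0,0,0,0,0,0]])

```text
t: 16.75
tcp_pos: [0.4886, -0.2026, 0.0257]
orientation: [2.182, 2.259, 0.001]
force: [1.0, -0.0, -0.4]
width: 0.0374
grasp_force: 26.9
```

Emit:
apply_moves(motion=[[-0.1,0,0,0,0,0,0],[0.15,0,0,0,0,0,0],[0.15,0,0,0,0,0,0],[0.15,0,0,2,0,0,0],[0.15,0,0,4,0,0,0],[0.15,0,0,4,0,0,0],[0.5,0,2,4,0,0,0],[1,0,4.5,3,0,0,0],[1,0,4.8,3,0,0,0],[1,0,4.8,3,0,0,0]])

```text
t: 17.75
tcp_pos: [0.4877, -0.0549, 0.2469]
orientation: [2.184, 2.258, 0.001]
force: [1.2, 0.3, 0.4]
width: 0.0807
grasp_force: 0.0
```

```bash
python3 - <<'E'
from h import *
o=ctrl.get_obs(); print(o["t"],o["tcp_pos"],o["joint_pos"])
s=cam("scene");a=cv2.resize(s["img"][160:400,140:460],None,fx=2.4,fy=2.4,interpolation=cv2.INTER_CUBIC)
cv2.imwrite("pics/s4.png",a)
E
```

```text
17.75 [ 0.48765466 -0.05492508  0.24690233] [-0.42389345  0.31259569  0.55092872  2.11559235 -0.23360753  0.77065087
  0.30731347]
```

View pics/s4.png

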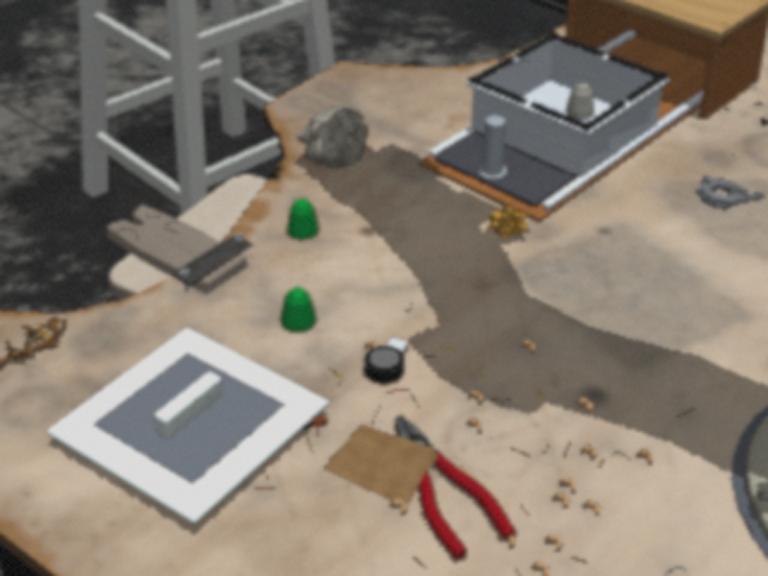

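The cone stands in the tub and the dome has left the bench, so it must be behind the tub's front wall. Next is the lid.

Emit:
apply_moves(motion=[[1,-0.5,4,0,0,0,0],[1,-0.5,4,0,0,0,0],[1,-0.5,4,0,0,0,0.04],[1,-0.5,4,0,0,0,0.04],[1,-0.6,4,0,0,0,0],[1,-0.6,4,0,0,0,0],[1,-0.6,3,0,0,0,0],[1,-0.6,2,0,0,0,0],[1,0,0,0,0,0,0],[1,0,0,0,0,0,0]])

```text
t: 18.8
tcp_pos: [0.444, 0.2333, 0.2455]
orientation: [2.09, 2.345, -0.001]
force: [-0.3, -0.1, 0.1]
width: 0.0927
grasp_force: 0.0
```

```bash
python3 - <<'E'
from h import *
o=ctrl.get_obs(); print(o["t"],o["tcp_pos"],o["orientation"])
w=cam("wrist"); cv2.imwrite("pics/w5.png",w["img"]); np.savez("w5.npz",**w)
print(proj(w,(.4335,.303,.035)))
im=w["img"]; m=((im.min(2)>175)*255).astype(np.uint8)
for k in cv2.findContours(m,cv2.RETR_LIST,2)[0]:
    if cv2.contourArea(k)>800:
        q=cv2.approxPolyDP(cv2.convexHull(k),8,True)[:,0]; print(cv2.contourArea(k),q.tolist()); print(np.array([onz(w,*p,.015)[:2] for p in q]).round(4).tolist())
E
```

```text
18.8 [0.44402994 0.23329523 0.24549389] [ 2.09036652e+00  2.34492984e+00 -5.19531821e-04]
[312.01200034 125.75410793]
1670.5 [[222, 285], [234, 302], [219, 381], [197, 349], [203, 291]]
[[0.3606, 0.137], [0.3738, 0.1196], [0.3632, 0.0232], [0.338, 0.0602], [0.3417, 0.1282]]
954.5 [[316, 87], [318, 156], [306, 157], [304, 89]]
[[0.4332, 0.3355], [0.442, 0.2762], [0.4311, 0.274], [0.4229, 0.3327]]
10640.0 [[396, 33], [391, 145], [236, 201], [225, 35]]
[[0.4959, 0.3864], [0.5074, 0.2938], [0.3694, 0.2252], [0.3512, 0.3681]]
```

View pics/w5.png

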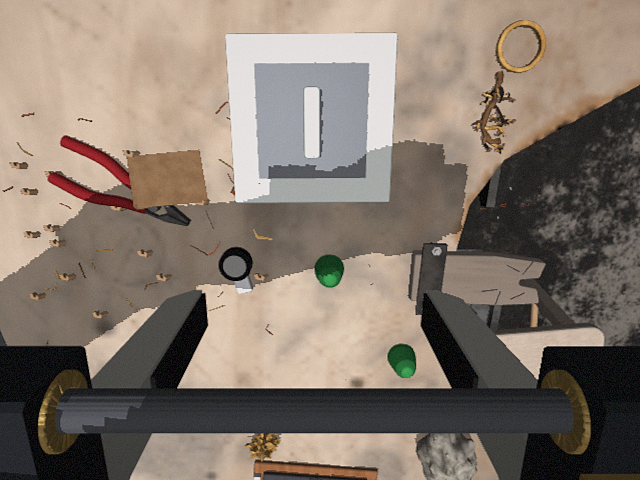

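The lid has corners at about (227,34), (396,33), (389,202) and (237,202), with the handle bar from (310,88) to (312,157).

```bash
python3 - <<'E'
from h import *
w=dict(np.load("w5.npz"))
h=np.array([onz(w,*p,.035)[:2] for p in [(304,89),(316,87),(318,156),(306,157)]]); print(h.round(4),h.mean(0))
l=np.array([onz(w,*p,.015)[:2] for p in [(226.5,34.5),(396.5,33),(389,202),(236,202)]]); print(l.round(4),l.mean(0))
for a,b in((0,1),(3,2),(3,0),(2,1)): d=l[b]-l[a]; print(np.linalg.norm(d),np.degrees(np.arctan2(d[1],d[0])))
M=R.from_rotvec(ctrl.get_obs()["orientation"]).as_matrix(); print(np.degrees(np.arctan2(M[1,1],M[0,1])))
E
```

```text
[[0.4234 0.3318]
 [0.4332 0.3345]
 [0.4416 0.2782]
 [0.4313 0.2761]] [0.43239813 0.30513858]
[[0.3525 0.3686]
 [0.4963 0.3864]
 [0.5144 0.2411]
 [0.3694 0.2242]] [0.43314801 0.30508477]
0.14493098181711883 7.069400247989285
0.14594854332202162 6.625299556404217
0.14536943080688552 96.70903507145447
0.14649782752590249 97.10807011601165
6.488818892013667
```

Emit:
apply_moves(motion=[[0.3,-0.5,3.6,0,0,0,0],[0,-0.6,3.6,-2,0,0,0],[0,0,0,-4,0,0,0],[0,0,0,-4.5,0,0,0],[0,0,0,-4,0,0,0],[0,0,0,-3.5,0,0,0],[0,0,0,-2.5,0,0,0],[0,0,0,-1.5,0,0,0],[0,0,0,-0.6,0,0,0],[0,0,0,0,0,0,0]])

```text
t: 19.85
tcp_pos: [0.4336, 0.3044, 0.0192]
orientation: [2.093, 2.342, -0.002]
force: [0.4, 0.1, 0.3]
width: 0.0467
grasp_force: 0.0
```

Emit:
apply_moves(motion=[[0,0,0,0,0,0,0],[-0.6,0,0,0,0,0,0],[-1,0,0,0,0,0,0],[-1,0,0,0,0,0,0],[-1,0,0,0,0,0,0],[-1,0,0,0,0,0,0]])

```text
t: 20.45
tcp_pos: [0.4332, 0.3059, 0.0198]
orientation: [2.091, 2.345, 0.001]
force: [0.1, -0.1, 3.5]
width: 0.0138
grasp_force: 30.0
```

Emit:
apply_moves(motion=[[-1,0,0,1.5,0,0,0],[-1,0,0,3,0,0,0],[-1,0,0,3.5,0,0,0],[-1,0,0,3,0,0,0],[-1,0,-1,0.5,0,0,0],[-1,0.2,-2.5,0,0,0,-0.01],[-1,0.5,-3.5,0,0,0,-0.01],[-1,0.5,-3.5,0,0,0,-0.01],[-1,0.5,-3.5,0,0,0,-0.01],[-1,0.5,-3.5,0,0,0,-0.01]])

```text
t: 21.45
tcp_pos: [0.4544, 0.1288, 0.1337]
orientation: [-2.149, -2.291, 0.002]
force: [0.4, 0.2, -1.6]
width: 0.0135
grasp_force: 30.0
```

Emit:
apply_moves(motion=[[-1,0.5,-3.5,0,0,0,-0.01],[-1,0.5,-3.5,0,0,0,-0.01],[-1,0.5,-3.5,0,0,0,-0.012],[-1,0.5,-3.5,0,0,0,0],[-1,0.5,-3.5,0,0,0,0],[-1,0.5,-3.5,0,0,0,0],[-1,0.3,-3.5,0,0,0,0],[-1,0,-2.5,0,0,0,0],[-1,0,-1.5,0,0,0,0],[-1,0,0,0,0,0,0]])

```text
t: 22.45
tcp_pos: [0.487, -0.1568, 0.1338]
orientation: [-2.19, -2.252, 0.002]
force: [0.3, 0.9, -1.8]
width: 0.0136
grasp_force: 30.0
```

```bash
python3 - <<'E'
from h import *
o=ctrl.get_obs(); M=R.from_rotvec(o["orientation"]).as_matrix(); print(o["t"],o["tcp_pos"],o["force"],o["width"],np.degrees(np.arctan2(M[1,1],M[0,1])),M[2].round(3))
w=cam("wrist"); np.savez("w6.npz",**w); s=cam("scene")
a=np.vstack([cv2.resize(s["img"][120:260,290:480],(475,350)),cv2.resize(w["img"][300:480,160:480],(475,250))]); cv2.imwrite("pics/c6.png",a)
E
```

```text
22.45 [ 0.48696984 -0.156829    0.1337919 ] [ 0.29923369  0.85776121 -1.75020834] 0.01359655511278519 1.6077884398097264 [-0.001 -0.001 -1.   ]
```

View pics/c6.png

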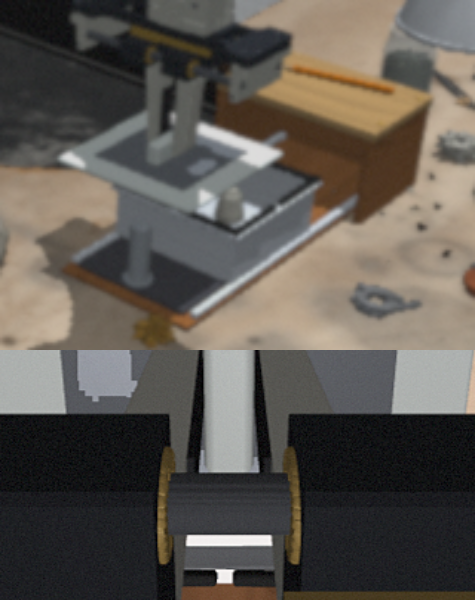

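The lid is held level. I'll refine the tub centre from the mid-edge gasket gaps.

```bash
python3 - <<'E'
from h import *
for f,pt in (("w2.npz",(312,368)),("w3.npz",(305.5,366))):
    w=dict(np.load(f)); im=w["img"][355:376,270:350]
    print(f,onz(w,*pt,.068).round(4), onz(w,*pt,.072).round(4))
    g=im.max(2); r=g[8:16].max(0); print(r[20:60].tolist())
w=dict(np.load("w6.npz")); g=w["img"][456:474,285:340].max(2); print(g[::3].tolist()); print(onz(w,311.6,463.4,.068))
E
```

```text
w2.npz [ 0.4858 -0.1672  0.068 ] [ 0.4857 -0.1645  0.072 ]
[255, 255, 255, 255, 255, 255, 255, 255, 255, 255, 255, 255, 254, 255, 254, 253, 255, 255, 250, 250, 244, 243, 243, 245, 255, 251, 255, 255, 255, 255, 255, 255, 255, 255, 255, 255, 255, 255, 255, 255]
w3.npz [ 0.4849 -0.168   0.068 ] [ 0.4849 -0.1653  0.072 ]
[190, 194, 192, 190, 197, 192, 196, 153, 126, 124, 161, 237, 242, 251, 245, 238, 238, 239, 249, 251, 222, 145, 120, 124, 125, 130, 123, 130, 86, 56, 60, 56, 59, 60, 58, 66, 61, 58, 56, 63]
[[99, 97, 94, 93, 95, 93, 92, 91, 92, 92, 92, 90, 90, 94, 93, 91, 94, 91, 87, 90, 86, 86, 88, 82, 85, 82, 90, 96, 96, 100, 102, 102, 109, 101, 100, 106, 105, 109, 105, 103, 110, 103, 108, 106, 110, 103, 108, 102, 105, 100, 112, 106, 105, 104, 99], [8, 5, 5, 9, 13, 3, 0, 8, 7, 17, 8, 19, 1, 0, 0, 7, 5, 0, 0, 3, 144, 250, 255, 247, 246, 245, 247, 247, 248, 248, 254, 249, 148, 32, 15, 0, 7, 21, 14, 3, 14, 0, 0, 3, 16, 16, 13, 12, 6, 0, 11, 8, 12, 28, 34], [28, 27, 29, 18, 24, 30, 24, 23, 26, 26, 24, 23, 20, 26, 26, 14, 26, 27, 29, 11, 0, 140, 240, 247, 241, 240, 241, 241, 241, 242, 255, 1
[... 175 characters left out ...]
8, 0, 223, 255, 245, 242, 241, 240, 242, 239, 243, 255, 184, 37, 27, 33, 38, 35, 39, 40, 42, 35, 39, 39, 42, 40, 31, 44, 36, 41, 36, 39, 33, 39, 35, 35], [35, 39, 39, 44, 35, 39, 41, 37, 31, 37, 36, 41, 40, 35, 40, 34, 39, 42, 43, 33, 63, 124, 130, 131, 125, 126, 128, 124, 129, 127, 134, 122, 72, 28, 39, 34, 33, 38, 39, 38, 37, 32, 41, 38, 32, 34, 32, 39, 36, 41, 41, 42, 44, 34, 39], [109, 105, 107, 105, 109, 115, 107, 114, 112, 117, 116, 117, 115, 115, 113, 114, 114, 108, 118, 115, 119, 111, 110, 111, 114, 117, 117, 115, 117, 115, 114, 115, 117, 118, 119, 113, 120, 118, 117, 116, 115, 109, 106, 109, 109, 107, 107, 110, 111, 116, 105, 106, 106, 104, 93]]
[ 0.4888595  -0.30463669  0.068     ]
```

Emit:
apply_moves(motion=[[-1,0.1,-3,0,0,0,0],[-1,0,-3,0,0,0,0],[-1,0,-1.7,0,0,0,0],[-1,0,0,0,0,0,0],[-1,0,0,-2,0,0,0],[-1,0,0,-1.5,0,0,0],[-1,0,0,0,0,0,0],[-1,0,0,-0.3,0,0,0],[-1,0,0,-0.3,0,0,0],[-1,0,0,0,0,0,0]])

```text
t: 23.55
tcp_pos: [0.4893, -0.2308, 0.0937]
orientation: [2.185, 2.257, 0.0]
force: [-0.3, -0.2, -1.3]
width: 0.0133
grasp_force: 30.0
```

Emit:
apply_moves(motion=[[-1,0,0,-0.2,0,0,0],[-1,0,0,-0.2,0,0,0],[-1,0,0,-0.2,0,0,0],[-1,0,0,0,0,0,0]])

```text
t: 23.95
tcp_pos: [0.489, -0.2312, 0.0873]
orientation: [-2.185, -2.257, 0.0]
force: [-0.1, 0.2, -0.9]
width: 0.0136
grasp_force: 30.0
```

Emit:
apply_moves(motion=[[-1,-0.1,-0.2,-0.1,0,0,0],[-1,0,0,-0.2,0,0,0],[-1,0,0,-0.1,0,0,0],[-1,0,0,0,0,0,0]])

```text
t: 24.35
tcp_pos: [0.488, -0.2333, 0.0834]
orientation: [-2.186, -2.256, 0.0]
force: [0.2, -0.1, -1.6]
width: 0.0138
grasp_force: 30.0
```

Emit:
apply_moves(motion=[[-1,0,0,-0.1,0,0,0],[-1,0,0,0,0,0,0],[-1,0,0,0,0,0,0]])

```text
t: 24.65
tcp_pos: [0.4881, -0.2333, 0.0826]
orientation: [2.186, 2.257, -0.0]
force: [-0.1, 0.2, -1.1]
width: 0.0137
grasp_force: 30.0
```

Emit:
apply_moves(motion=[[-0.6,0,0,0,0,0,0],[-0.3,0,0,0,0,0,0],[-0.2,0,0,0,0,0,0],[-0.2,0,0,0,0,0,0],[-0.2,0,0,1,0,0,0],[-0.2,0,0,2,0,0,0],[-0.5,0,0,3,0,0,0],[-1,2,2,0,0,0,0],[-1,2,2,0,0,0,0],[-1,2.35,2.7,0,0,0,0]])

```text
t: 25.65
tcp_pos: [0.5521, -0.1666, 0.1439]
orientation: [2.187, 2.253, 0.001]
force: [-0.3, -0.5, 0.0]
width: 0.01
grasp_force: 0.0
```

```bash
python3 - <<'E'
from h import *
o=ctrl.get_obs(); print(o["t"],o["tcp_pos"],o["force"],o["width"])
w=cam("wrist"); np.savez("w7.npz",**w); s=cam("scene"); d=cam("side"); np.savez("s7.npz",**s)
a=np.vstack([cv2.resize(s["img"][140:250,310:470],(480,330),interpolation=2),cv2.resize(w["img"][280:480,160:480],(480,260))]); cv2.imwrite("pics/c7.png",a)
E
```

```text
25.65 [ 0.55210886 -0.16663819  0.14393253] [-0.32456327 -0.46058111  0.02455334] 0.010049419537101034
```

View pics/c7.png

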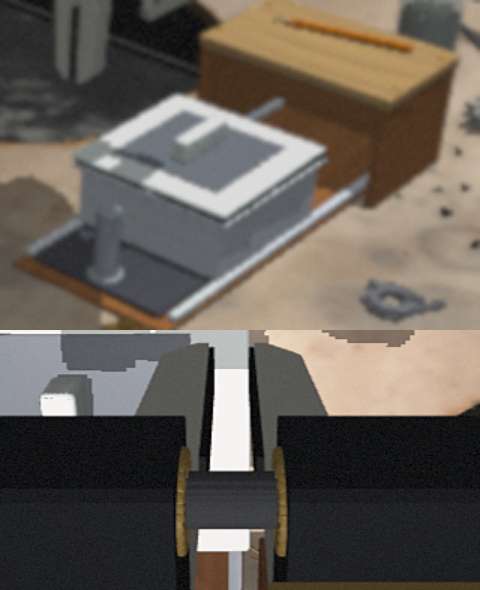

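The lid sits level on its gasket. I'll press corner 0 first.

Emit:
apply_moves(motion=[[-1,0,0,-3,0,0,0],[-1,0,0,-2,0,0,0],[-1,0,0,-1,0,0,0],[-1,0,0,-0.3,0,0,0],[-1,0,0,0,0,0,0],[-1,0,0,0,0,0,0]])

```text
t: 26.4
tcp_pos: [0.5519, -0.1667, 0.0804]
orientation: [2.185, 2.256, 0.001]
force: [-0.1, 0.3, -0.8]
width: 0.0002
grasp_force: 0.0
```

Emit:
apply_moves(motion=[[-1,0,0,-0.1,0,0,0],[-1,0,0,-0.1,0,0,0],[-1,0,0,0,0,0,0],[-1,0,0,0,0,0,0]])

```text
t: 26.8
tcp_pos: [0.5517, -0.1662, 0.0777]
orientation: [2.185, 2.257, 0.0]
force: [0.5, -0.6, -1.4]
width: 0.0005
grasp_force: 0.0
```

Emit:
apply_moves(motion=[[-1,0,0,-0.1,0,0,0],[-1,0,0,-0.1,0,0,0],[-1,0,0,0,0,0,0],[-1,0,0,0,0,0,0]])

```text
t: 27.2
tcp_pos: [0.5518, -0.1662, 0.0765]
orientation: [2.185, 2.256, 0.001]
force: [-2.1, 1.5, 12.3]
width: 0.0005
grasp_force: 5.8
```

Emit:
apply_moves(motion=[[-1,0,0,-0.1,0,0,0],[-1,0,0,0,0,0,0],[-1,0,0,0,0,0,0]])

```text
t: 27.5
tcp_pos: [0.5518, -0.1662, 0.0756]
orientation: [2.185, 2.256, 0.001]
force: [-3.2, 2.0, 12.7]
width: 0.0006
grasp_force: 6.8
```

Emit:
apply_moves(motion=[[-1,0,0,-0.1,0,0,0],[-1,0,0,0,0,0,0],[-1,0,0,0,0,0,0]])

```text
t: 27.8
tcp_pos: [0.5519, -0.1662, 0.0747]
orientation: [2.185, 2.256, 0.002]
force: [-2.5, 1.3, 14.2]
width: 0.0
grasp_force: 7.2
```

Emit:
apply_moves(motion=[[-1,0,0,-0.1,0,0,0],[-1,0,0,0,0,0,0],[-1,0,0,-0.1,0,0,0],[-1,0,0,0,0,0,0]])

```text
t: 28.2
tcp_pos: [0.552, -0.1661, 0.0728]
orientation: [2.185, 2.256, 0.002]
force: [-3.1, 1.0, 14.4]
width: 0.0006
grasp_force: 7.6
```

Emit:
apply_moves(motion=[[-1,0,0,-0.1,0,0,0],[-1,0,0,0,0,0,0],[-1,0,0,0,0,0,0]])

```text
t: 28.5
tcp_pos: [0.552, -0.1661, 0.0724]
orientation: [2.185, 2.256, 0.003]
force: [-4.5, 3.0, 23.5]
width: 0.0004
grasp_force: 11.7
```

Emit:
apply_moves(motion=[[-1,0,0,2,0,0,0],[-1,-3.3,-0.1,0,0,0,0],[-1,-3.3,-0.1,0,0,0,0],[-1,-3.3,-0.1,0,0,0,0],[-1,-3.3,-0.15,0,0,0,0],[-1,0,0,-0.7,0,0,0],[-1,0,0,-0.3,0,0,0],[-1,0,0,-0.2,0,0,0],[-1,0,0,-0.2,0,0,0],[-1,0,0,0,0,0,0]])

```text
t: 29.5
tcp_pos: [0.4209, -0.1708, 0.0765]
orientation: [2.184, 2.257, 0.001]
force: [0.4, 0.4, 2.2]
width: 0.0006
grasp_force: 1.8
```

Emit:
apply_moves(motion=[[-1,0,0,-0.1,0,0,0],[-1,0,0,0,0,0,0],[-1,0,0,-0.1,0,0,0],[-1,0,0,0,0,0,0],[-1,0,0,0,0,0,0]])

```text
t: 30.0
tcp_pos: [0.4209, -0.1708, 0.075]
orientation: [2.184, 2.256, 0.001]
force: [-1.6, 1.9, 12.1]
width: 0.0009
grasp_force: 6.1
```

Emit:
apply_moves(motion=[[-1,0,0,-0.1,0,0,0],[-1,0,0,0,0,0,0],[-1,0,0,-0.1,0,0,0],[-1,0,0,0,0,0,0],[-1,0,0,0,0,0,0]])

```text
t: 30.5
tcp_pos: [0.4209, -0.1707, 0.073]
orientation: [2.184, 2.257, 0.001]
force: [-1.0, 0.8, 13.4]
width: 0.0005
grasp_force: 6.6
```

Emit:
apply_moves(motion=[[-1,0,0,-0.1,0,0,0],[-1,0,0,0,0,0,0],[-1,0,0,0,0,0,0]])

```text
t: 30.8
tcp_pos: [0.421, -0.1707, 0.0724]
orientation: [2.184, 2.256, 0.002]
force: [-2.3, 1.6, 20.1]
width: 0.0008
grasp_force: 10.7
```

Emit:
apply_moves(motion=[[-1,0,0,2,0,0,0],[-1,0.1,-3.3,0,0,0,0],[-1,0.1,-3.3,0,0,0,0],[-1,0.1,-3.3,0,0,0,0],[-1,0.1,-3.3,0,0,0,0],[-1,0,0,-0.7,0,0,0],[-1,0,0,-0.3,0,0,0],[-1,0,0,-0.2,0,0,0],[-1,0,0,-0.2,0,0,0],[-1,0,0,0,0,0,0]])

```text
t: 31.8
tcp_pos: [0.4238, -0.3015, 0.0775]
orientation: [-2.183, -2.258, -0.0]
force: [-0.0, 0.2, 1.2]
width: 0.0004
grasp_force: 0.6
```

Emit:
apply_moves(motion=[[-1,0,0,-0.1,0,0,0],[-1,0,0,0,0,0,0],[-1,0,0,-0.1,0,0,0],[-1,0,0,0,0,0,0],[-1,0,0,0,0,0,0]])

```text
t: 32.3
tcp_pos: [0.4238, -0.3017, 0.0763]
orientation: [-2.184, -2.258, -0.001]
force: [-1.0, 3.0, 11.0]
width: 0.0005
grasp_force: 6.0
```

Emit:
apply_moves(motion=[[-1,0,0,-0.1,0,0,0],[-1,0,0,0,0,0,0],[-1,0,0,0,0,0,0]])

```text
t: 32.6
tcp_pos: [0.4238, -0.3017, 0.0754]
orientation: [-2.184, -2.258, -0.001]
force: [-2.1, 3.4, 13.6]
width: 0.0007
grasp_force: 6.7
```

Emit:
apply_moves(motion=[[-1,0,0,-0.1,0,0,0],[-1,0,0,0,0,0,0],[-1,0,0,-0.1,0,0,0],[-1,0,0,0,0,0,0],[-1,0,0,0,0,0,0]])

```text
t: 33.1
tcp_pos: [0.4237, -0.3018, 0.0735]
orientation: [-2.184, -2.258, -0.001]
force: [-2.3, 3.1, 14.7]
width: 0.0004
grasp_force: 7.2
```

Emit:
apply_moves(motion=[[-1,0,0,-0.1,0,0,0],[-1,0,0,0,0,0,0],[-1,0,0,0,0,0,0]])

```text
t: 33.4
tcp_pos: [0.4237, -0.3018, 0.0725]
orientation: [-2.184, -2.258, -0.001]
force: [-2.5, 3.5, 16.4]
width: 0.0004
grasp_force: 7.7
```

Emit:
apply_moves(motion=[[-1,0,0,-0.1,0,0,0],[-1,0,0,0,0,0,0],[-1,0,0,0,0,0,0]])

```text
t: 33.7
tcp_pos: [0.4237, -0.3022, 0.0723]
orientation: [2.184, 2.257, 0.002]
force: [-4.2, 4.2, 27.0]
width: 0.0007
grasp_force: 13.6
```

Emit:
apply_moves(motion=[[-1,0,0,2.2,0,0,0],[-1,3.3,0.1,0,0,0,0],[-1,3.3,0.1,0,0,0,0],[-1,3.3,0.1,0,0,0,0],[-1,3.3,0.1,0,0,0,0],[-1,0,0,-0.8,0,0,0],[-1,0,0,-0.3,0,0,0],[-1,0,0,-0.2,0,0,0],[-1,0,0,-0.2,0,0,0],[-1,0,0,0,0,0,0]])

```text
t: 34.7
tcp_pos: [0.5546, -0.2991, 0.0776]
orientation: [-2.186, -2.255, 0.001]
force: [0.0, 0.0, 0.4]
width: 0.0002
grasp_force: 0.0
```

Emit:
apply_moves(motion=[[-1,0,0,-0.1,0,0,0],[-1,0,0,0,0,0,0],[-1,0,0,-0.1,0,0,0],[-1,0,0,0,0,0,0],[-1,0,0,0,0,0,0]])

```text
t: 35.2
tcp_pos: [0.5549, -0.2992, 0.0767]
orientation: [2.187, 2.256, 0.0]
force: [-3.6, 0.7, 10.5]
width: 0.0001
grasp_force: 5.3
```

Emit:
apply_moves(motion=[[-1,0,0,-0.1,0,0,0],[-1,0,0,0,0,0,0],[-1,0,0,0,0,0,0]])

```text
t: 35.5
tcp_pos: [0.555, -0.2992, 0.0759]
orientation: [2.186, 2.256, 0.0]
force: [-4.0, 1.6, 12.0]
width: 0.0006
grasp_force: 6.1
```

Emit:
apply_moves(motion=[[-1,0,0,-0.1,0,0,0],[-1,0,0,0,0,0,0],[-1,0,0,-0.1,0,0,0],[-1,0,0,0,0,0,0],[-1,0,0,0,0,0,0]])

```text
t: 36.0
tcp_pos: [0.555, -0.2993, 0.0739]
orientation: [2.186, 2.256, 0.0]
force: [-4.2, 0.7, 13.6]
width: 0.0002
grasp_force: 6.5
```

Emit:
apply_moves(motion=[[-1,0,0,-0.1,0,0,0],[-1,0,0,0,0,0,0],[-1,0,0,0,0,0,0]])

```text
t: 36.3
tcp_pos: [0.555, -0.2993, 0.073]
orientation: [2.186, 2.255, 0.0]
force: [-4.0, 0.9, 12.5]
width: 0.0004
grasp_force: 6.6
```

Emit:
apply_moves(motion=[[-1,0,0,-0.1,0,0,0],[-1,0,0,0,0,0,0],[-1,0,0,0,0,0,0]])

```text
t: 36.6
tcp_pos: [0.555, -0.2994, 0.0723]
orientation: [2.186, 2.255, 0.0]
force: [-4.6, 2.3, 16.9]
width: 0.0006
grasp_force: 8.3
```

Emit:
apply_moves(motion=[[-1,0,0,-0.1,0,0,0],[-1,0,0,0,0,0,0],[-1,0,0,0,0,0,0]])

```text
t: 36.9
tcp_pos: [0.555, -0.2994, 0.0722]
orientation: [2.186, 2.255, 0.001]
force: [-7.4, 3.1, 26.0]
width: 0.0003
grasp_force: 13.0
```

Emit:
apply_moves(motion=[[-1,0,0,2.2,0,0,0],[-1,-0.1,3.3,0,0,0,0],[-1,-0.1,3.3,0,0,0,0],[-1,-0.1,3.3,0,0,0,0],[-1,0,3.3,0,0,0,0],[-1,0,0,-0.8,0,0,0],[-1,0,0,-0.5,0,0,0],[-1,0,0,-0.3,0,0,0],[-1,0,0,-0.1,0,0,0],[-1,0,0,0,0,0,0]])

```text
t: 37.9
tcp_pos: [0.5524, -0.168, 0.0744]
orientation: [2.187, 2.255, -0.001]
force: [0.4, -0.7, 0.6]
width: 0.0001
grasp_force: 0.0
```

Emit:
apply_moves(motion=[[-1,0,0,-0.1,0,0,0],[-1,0,0,0,0,0,0],[-1,0,0,-0.1,0,0,0],[-1,0,0,0,0,0,0],[-1,0,0,0,0,0,0]])

```text
t: 38.4
tcp_pos: [0.5526, -0.1668, 0.0726]
orientation: [2.185, 2.257, -0.0]
force: [0.3, 0.6, -0.6]
width: 0.0005
grasp_force: 0.0
```

All four corners are seated, and corner 0 stayed down. Next I'll push the tub home against the outer side of the post.

Emit:
apply_moves(motion=[[-1,0,0,4,0,0,0],[-1,0,0,4,0,0,0],[-1,-2.3,3,0,0,0,0],[-1,-2.3,3,0,0,0,0],[-1,-2.3,3.2,0,0,0,0],[-1,0,0,-3,0,0,0],[-1,0,0,-4,0,0,0],[-1,0,0,-3,0,0,0],[-1,0,0,-0.5,0,0,0],[-1,0,0,0,0,0,0]])

```text
t: 39.4
tcp_pos: [0.4831, -0.075, 0.0472]
orientation: [-2.185, -2.255, 0.002]
force: [0.0, -0.6, 1.3]
width: 0.0003
grasp_force: 0.0
```

Emit:
apply_moves(motion=[[-1,0,-1,0,0,0,0],[-1,0,-1,0,0,0,0],[-1,0,-1,0,0,0,0],[-1,0,-1,0,0,0,0],[-1,0,0,0,0,0,0]])

```text
t: 39.9
tcp_pos: [0.484, -0.1169, 0.0483]
orientation: [2.187, 2.253, 0.001]
force: [-0.2, -0.5, -0.5]
width: 0.0003
grasp_force: 0.0
```

```bash
python3 - <<'E'
from h import *
s=cam("scene"); w=cam("wrist")
a=np.vstack([cv2.resize(s["img"][140:250,310:470],(480,330),interpolation=2),cv2.resize(w["img"][280:480,160:480],(480,260))]); cv2.imwrite("pics/c8.png",a)
E
```

```text
(no output)
```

View pics/c8.png

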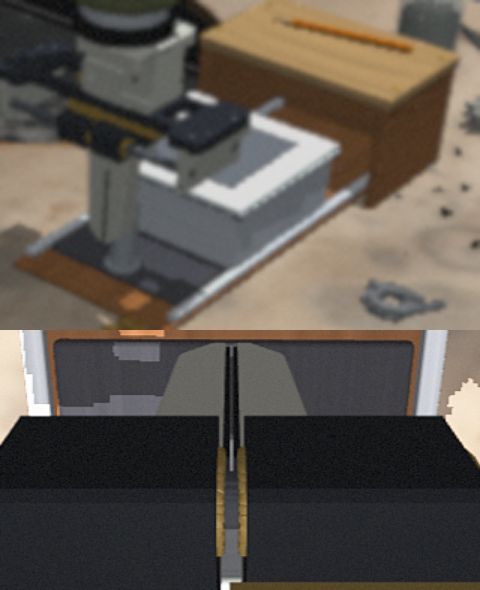

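The tub is moving and the lid has shifted toward the hood. I'll keep pushing.

Emit:
apply_moves(motion=[[-1,0,-1,0,0,0,0],[-1,0.1,-1.5,0,0,0,0],[-1,0,-1.5,0,0,0,0],[-1,0.1,-1.5,0,0,0,0],[-1,0,-1.5,0,0,0,0],[-1,0.1,-1.5,0,0,0,0],[-1,0,-1,0,0,0,0],[-1,0,-1,0,0,0,0],[-1,0,-0.5,0,0,0,0],[-1,0,0,0,0,0,0]])

```text
t: 41.0
tcp_pos: [0.4866, -0.2258, 0.0476]
orientation: [2.186, 2.255, -0.001]
force: [0.6, -0.4, -0.4]
width: 0.0004
grasp_force: 0.0
```

Emit:
apply_moves(motion=[[-1,0,-0.5,0,0,0,0],[-1,0,-0.5,0,0,0,0],[-1,0,-0.3,0,0,0,0],[-1,0,0,0,0,0,0]])

```text
t: 41.4
tcp_pos: [0.4869, -0.2384, 0.0476]
orientation: [2.185, 2.256, -0.0]
force: [1.3, 1.9, -1.0]
width: 0.0005
grasp_force: 0.7
```

Emit:
apply_moves(motion=[[-1,0,-0.3,0,0,0,0],[-1,0,-0.3,0,0,0,0],[-1,0,0,0,0,0,0]])

```text
t: 41.7
tcp_pos: [0.487, -0.2443, 0.0476]
orientation: [2.185, 2.256, 0.0]
force: [2.8, 1.7, -0.4]
width: 0.0004
grasp_force: 1.2
```

Emit:
apply_moves(motion=[[-1,0,-0.3,0,0,0,0],[-1,0,-0.2,0,0,0,0],[-1,0,0,0,0,0,0]])

```text
t: 42.0
tcp_pos: [0.487, -0.2492, 0.0476]
orientation: [2.185, 2.256, 0.0]
force: [2.4, 1.9, -0.7]
width: 0.0003
grasp_force: 1.3
```

Emit:
apply_moves(motion=[[-1,0,-0.2,0,0,0,0],[-1,0,-0.2,0,0,0,0],[-1,0,0,0,0,0,0]])

```text
t: 42.3
tcp_pos: [0.4869, -0.253, 0.0476]
orientation: [2.185, 2.256, 0.0]
force: [2.5, 2.0, -0.9]
width: 0.0
grasp_force: 1.4
```

Emit:
apply_moves(motion=[[-1,0,-0.2,0,0,0,0],[-1,0,-0.2,0,0,0,0],[-1,0,0,0,0,0,0]])

```text
t: 42.6
tcp_pos: [0.4869, -0.2557, 0.0476]
orientation: [-2.184, -2.257, -0.001]
force: [4.0, 7.4, 1.1]
width: 0.0005
grasp_force: 3.6
```

Emit:
apply_moves(motion=[[-1,0,-0.2,0,0,0,0],[-1,0,-0.1,0,0,0,0],[-1,0,0,0,0,0,0]])

```text
t: 42.9
tcp_pos: [0.4868, -0.2559, 0.0476]
orientation: [-2.179, -2.257, -0.004]
force: [4.3, 14.5, 4.9]
width: 0.0003
grasp_force: 7.8
```

Emit:
apply_moves(motion=[[-1,0,-0.2,0,0,0,0],[-1,0,0,0,0,0,0],[-1,0,0,0,0,0,0]])

```text
t: 43.2
tcp_pos: [0.4869, -0.256, 0.0476]
orientation: [-2.176, -2.258, -0.006]
force: [6.3, 20.9, 8.7]
width: 0.0006
grasp_force: 10.6
```

Emit:
apply_moves(motion=[[-1,0,1,0,0,0,0],[-1,0,2,0,0,0,0],[-1,0,2,1,0,0,0],[-1,0,2,5,0,0,0],[-1,0,3,5,0,0,0],[-1,0,4,5,0,0,0],[-1,0,4,4,0,0,0],[-1,0,4,0,0,0,0],[-1,0,2,0,0,0,0],[-1,0,0,0,0,0,0]])

```text
t: 44.2
tcp_pos: [0.4863, -0.0387, 0.2215]
orientation: [-2.182, -2.26, -0.001]
force: [0.3, -0.8, 0.5]
width: 0.0004
grasp_force: 0.0
```

```bash
python3 - <<'E'
from h import *
o=ctrl.get_obs(); print(o["t"],o["tcp_pos"],o["force"])
s=cam("scene"); d=cam("side")
a=np.vstack([cv2.resize(s["img"][140:320,230:480],(560,403),interpolation=2),cv2.resize(d["img"][190:380,220:540],(320,190))[:, :].repeat(1,0) if 0 else cv2.resize(d["img"][220:330,260:560],(560,197))]); cv2.imwrite("pics/c9.png",a)
E
```

```text
44.2 [ 0.48629193 -0.03874246  0.22148549] [ 0.27425787 -0.8499328   0.51170124]
```

View pics/c9.png

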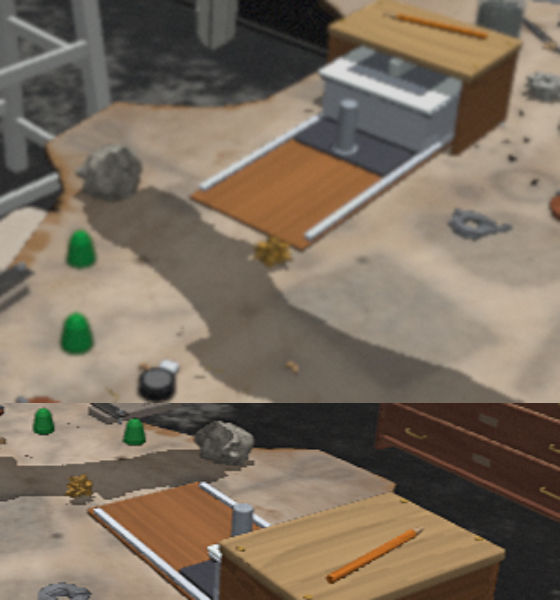

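The tub is home under the hood with the lid flush. The rock, loupe, nugget and green cones haven't moved.

```bash
python3 -c "
from plant import hand_in
print(hand_in())"
```

```text
the job is handed in; nothing more can be done
None
```

I handed the job in at about 44 s of robot time. The grey cone and the dome, the only plaster masters I could find, are in the tub, the lid is pressed flush at all four corners (27 N at most), and the tub is fully home under the hood. The rock, loupe, nugget and green cones were not touched.

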